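Snap the peg box lid shut round its rim

ROBOT

A 6-joint arm with a two-finger parallel gripper is mounted at the origin on the work surface. World frame = base frame: x ahead of the robot, y to its left, z up, the work surface at z = 0. Lengths are in mm, angles in rad, forces in N, time in s.
With the tool pointing down it reaches from about 400 to 925 mm from the base axis. Payload 12.5 kg.
Tool frame: the origin (TCP) lies on the centre line of the jaws, within the pads' length; the fingertips stand 8 mm ahead of it and the grasp point (between the pads) lies 11 mm behind it; z points along the fingers, x is the direction in which the jaws open and shut, and the axes are right-handed (so a half turn about z gives the same grasp; the last joint's range is limited). The gripper opens to 95 mm and grips with 3 to 60 N. Pads are 20 mm wide; open, the fingers measure 119 mm over their backs; the gripper's body (75 mm by 180 mm) begins 59 mm behind the grasp point.
Start: joints at [1.084, 0.491, 1.559, -0, 1.092, -0.106], TCP at [232.275, 580.256, 201.561] pointing down, gripper open.
Joint ranges: [-3.1, 3.1], [-0.84, 2.19], [0.05, 2.79], [-1.13, 4.28], [0.06, 2.93], [-2.69, 2.69]. Speed limits (rad/s): [2.22, 2.22, 2.79, 3.14, 3.14, 3.14].

INTERFACE

Orientations are given as [roll, pitch, yaw] about the fixed x, y, z axes, in that order (R = Rz(yaw) Ry(pitch) Rx(roll)).
In Python, from cell import env gives the robot as it stands. The module is installed in compiled form; this text tells all that it offers.
- The arm moves only by the tool send_rows, never from a script. Its argument "moves" is a list that holds one entry, the list of rows, each a list of 6 numbers: the shift along the tool's x, y, z as a fraction of full scale, then the turn, a rotation vector about the tool's x, y, z as a fraction of full scale. A call has 1 to 12 rows; each row is the pose to reach, as a shift and turn from the pose commanded when the call began, along the tool's axes at that moment; what a row does not reach only later rows make up. Full scale, the value 1, is 0.3 m for a shift and 90 degrees for a turn. A row lasts 1/12 s, in which the tool goes at most 41.7 mm and 7.16 degrees, less where a joint would pass 70% of its speed; a pose out of reach is approached as far as the arm can. A call with a number of a shift or a turn outside -1 to 1 is refused whole. A call with a gripper value outside its range is refused whole. "grip" is the gripper's target within -1 to 1 (shut at 1, half-way at 0, fully open at -1), set as the call begins (left out, the last holds). The fingers move at their own pace and stop on an object; the grip force is fixed at half the most. Time passes only in rows, so rows that repeat a pose let the fingers close. It gives the time, the measured TCP pose, the force and the opening at its end, in the units of the state.
- env.state(): the state, without advancing time (a new reading comes with each control period).
- env.read_camera(name): name is "side" or "top" or "wrist"; returns a dict with "image" (420x560x3 uint8, red, green, blue), "mtx" (3x3 intrinsics, pixels), "T" (4x4, takes a point from camera to world coordinates); the wrist camera has in their place "mount" (4x4, takes a point from camera to tool coordinates, whose origin is the TCP and whose axes are the tool frame's). Camera axes: x right, y up, looking along -z (the intrinsics and any distortion apply to the point x, -y, -z); pixel columns grow to the right and rows downward; lengths in mm; the calibration is good to about 2 mm. A picture is of the moment at which its call begins: read the wrist's pose just before it. There is no depth.
- env.job_done(): hands the job in, once; it reports no verdict.
Trained networks look in the newest picture that a camera, given by its name, has taken for a name from the list of things; names that differ only in an ending like _2 or _b are one class to them, and where a whole thing is asked for, a point or a joint stands for the part that bears it (a point fixed in the world has none). Each returns a list of dicts, best first, with "confidence" (0 to 1); they miss things now and then, are a little off and sometimes report something else, mostly with a low value. They report only what shows in the picture. A call takes as long as a camera call. They do not tell look-alikes from the thing itself.
- env.look_for(camera, thing): "xy" ([column, row] in pixels, amid what is visible of it).
- env.outline_of(camera, thing): "region" (420x560 bool, what is visible of it) and "xy" ([column, row] in pixels, amid what is visible of it).
The state is a dict: "t": time; "joints": joint angles; "qvel": joint speeds; "tau": joint torques, N m; "eef_pos": TCP position; "tcp_rot": TCP orientation; "ft_force": force on the tool from outside, world axes, zero at the start; "moment": the same for the moment, N m; "opening": opening from 0.0 (shut) to 1.0 (fully open).
Only numpy, scipy, OpenCV 4.12 (cv2) and the standard library are available. Lean on these libraries where they do the work, as an engineer would, in place of code of your own. Each camera call takes 0.05 s, during which the arm holds its last target. There are 200 camera calls.

TASK

Snap the lid of the clear peg box shut: with the fingertips, press its four raised blue rim sections down one after another until each clicks fully home, starting with the one that carries the orange latch and going round clockwise as seen from above. Only press: do not lift or tip the box or shove it along the shelf, leave the spray bottle, dish and hanger as they are, and finish with the hand clear.

Things in the scene. Friction and masses are not known exactly. Their poses are not given: they have to be found in the camera images.
- pegbox: Clear box of pegs, loose, 1.4 to 2.2 kg, any yaw, 120 mm (own x) by 170 mm (own y), 66 mm tall. Origin: centre of its underside, 12 mm above the work surface; z up. Lid: clear fixed panel and white corners (tops 70 mm above the underside, lower than shut sections) and four blue rim sections: front (own -x side, orange latch), left (+y), back (+x), right (-y); that order is clockwise.
- front_top (a point): Centre of the flat top of the front rim section, a blue bar 24 x 120 mm, 10 mm thick, with an orange stripe across its middle and an orange latch hanging from its outer edge; moves with the section. Its z axis is up. At (-50, 0) mm in the box frame; first to press. Top stands 84 mm above the box's underside when fully open, 76 mm when shut (96 and 88 mm above the work surface).
- front (a joint): The front section of the lid rim. Slides straight down in the box: 0 = standing fully open (8 mm proud), 0.008 m = clicked shut, hard stop. Starts at 0 to 0.0025. A stiff catch resists with about 8 N all the way, and the section stays where it is left, so it must be pressed to the stop. No other section moves with it.
- left_top (a point): Centre of the flat top of the left rim section, a blue bar 72 x 24 mm, 10 mm thick; moves with the section. Its z axis is up. At (0, +75) mm in the box frame; second: next clockwise after the front one, seen from above. Top stands 84 mm above the box's underside when fully open, 76 mm when shut (96 and 88 mm above the work surface).
- left (a joint): The left section of the lid rim. Slides straight down in the box: 0 = standing fully open (8 mm proud), 0.008 m = clicked shut, hard stop. Starts at 0 to 0.0025. A stiff catch resists with about 8 N all the way, and the section stays where it is left, so it must be pressed to the stop. No other section moves with it.
- back_top (a point): Centre of the flat top of the back rim section, a blue bar 24 x 120 mm, 10 mm thick; moves with the section. Its z axis is up. At (+50, 0) mm in the box frame, opposite the orange latch; third. Top stands 84 mm above the box's underside when fully open, 76 mm when shut (96 and 88 mm above the work surface).
- back (a joint): The back section of the lid rim. Slides straight down in the box: 0 = standing fully open (8 mm proud), 0.008 m = clicked shut, hard stop. Starts at 0 to 0.0025. A stiff catch resists with about 8 N all the way, and the section stays where it is left, so it must be pressed to the stop. No other section moves with it.
- right_top (a point): Centre of the flat top of the right rim section, a blue bar 72 x 24 mm, 10 mm thick; moves with the section. Its z axis is up. At (0, -75) mm in the box frame; fourth. Top stands 84 mm above the box's underside when fully open, 76 mm when shut (96 and 88 mm above the work surface).
- right (a joint): The right section of the lid rim. Slides straight down in the box: 0 = standing fully open (8 mm proud), 0.008 m = clicked shut, hard stop. Starts at 0 to 0.0025. A stiff catch resists with about 8 N all the way, and the section stays where it is left, so it must be pressed to the stop. No other section moves with it.
- spray: Teal spray bottle with white press button, standing loose, 64 mm diameter, 163 mm tall, origin at the centre of its underside, z up. Leave alone.
- dish: Round white ceramic dish, loose, 110 mm across, 28 mm tall, origin at the centre of its underside. Leave alone.
- hanger: Grey aluminium hanger lying flat and loose, 9 mm thick, bar 380 mm along its own y at own x = 0, shoulders meeting at own x = +100 mm, hook reaching own x = +180 mm; origin at the middle of the bar, on its underside. Leave alone.
There are look-alikes about, which are no part of the job. Of the things that look like the pegbox, the largest one is meant.

How it is judged (in metres and radians):
On the way, in this order (a step that is already met when the one before it is completed fails the run):
1. the front section is pressed down until it clicks shut (the one with the orange latch) (value of joint front above 0.0065 m), for 0.1 s.
2. the left section is pressed down until it clicks shut, next clockwise (value of joint left above 0.0065 m), for 0.1 s.
3. the back section is pressed down until it clicks shut, next clockwise (value of joint back above 0.0065 m), for 0.1 s.
4. the right section is pressed down until it clicks shut, next clockwise (value of joint right above 0.0065 m), for 0.1 s.
At the end, for the whole second after the job is handed in: All four rim sections are shut (joint above 6.5 of 8 mm), the box stands flat and still within 30 mm of where it started, and the spray bottle (upright), dish and hanger are within 20 mm of where they started (value of joint each of front, left, back, right above 0.0065 m and distance of each of spray, dish, hanger from where it was at the start of the episode below 0.02 m and distance of pegbox from where it was at the start of the episode below 0.03 m and angle between pegbox's own z axis and vertical below 0.05 rad and linear speed of pegbox below 0.02 m/s and angle between spray's own z axis and vertical below 0.1 rad); the robot touches nothing.
It fails at once if the box is lifted, carried or shoved more than 30 mm (distance of pegbox from where it was at the start of the episode above 0.03 m).
It fails at once if the box is lifted off the shelf by more than 12 mm (height (world z) of pegbox above 0.024 m).
It fails at once if the box is tipped (angle between pegbox's own z axis and vertical above 0.15 rad).
It fails at once if the spray bottle, dish or hanger is moved more than 20 mm (distance of any of spray, dish, hanger from where it was at the start of the episode above 0.02 m).
It fails at once if the spray bottle is tipped (angle between spray's own z axis and vertical above 0.25 rad).
It also fails if it takes over 54 s, if anything falls off the work surface, if the arm or the gripper's body presses on something with over 40 N, if the wrist force passes 120 N, or if a joint passes its speed limit or range.

## Working session

There is one attempt and no reset: what is moved stays moved. The work goes in short steps, Python scripts to look and compute and a tool call to move; the robot and the scene stay as the last step left them, time stands still between calls to the robot, and variables do not carry over. Pictures are saved under pics/ and viewed, about 8 in all and at most 12, crops included, and the job is handed in when it is done.

Besides the shell and the picture viewer there is one more tool, called after "Call:" as name(argument=value, ...), one argument or row to a line, values as JSON. send_rows: Moves the arm, as the interface text tells. Its arguments: {"type":"object","properties":{"moves":{"type":"array","items":{"type":"array","items":{"type":"array","items":{"type":"number"}}}},"grip":{"type":"number"}},"required":["moves"]}

```bash
mkdir -p pics; python3 - <<'E'
from cell import env
import cv2,numpy as np
s=env.state();print(s)
for c in ("top","side"):
    r=env.read_camera(c);im=r["image"][...,::-1].copy();cv2.imwrite(f"pics/{c}0.png",im)
    print(c,r["mtx"].tolist(),np.round(r["T"],3).tolist(),[k for k in r])
    for n in ("pegbox","front_top","left_top","back_top","right_top","spray","dish","hanger"):
        print(n,[(np.round(d["xy"]).tolist(),round(d["confidence"],2)) for d in env.look_for(c,n)])
E
```

```text
{'t': 0.0, 'joints': array([ 1.08441680e+00,  4.91574697e-01,  1.55947554e+00, -9.53802141e-06,
        1.09166938e+00, -1.05597088e-01]), 'qvel': array([-0.00018815,  0.00065396, -0.00176599,  0.000458  , -0.00023691,
       -0.00015881]), 'tau': array([ 1.69870324e-03, -6.12654305e+01, -2.58183396e+01,  6.93696295e-02,
        4.81658941e-02, -1.17371228e-04]), 'eef_pos': array([232.13501266, 580.00788024, 200.94336102]), 'tcp_rot': array([-3.14148228e+00,  1.12157768e-03,  1.19001835e+00]), 'ft_force': array([1.08836074, 0.58083908, 0.2874981 ]), 'moment': array([-0.03897047, -0.02381781,  0.01692843]), 'opening': 1.001628937956427}
top [[483.56278321232713, 0.0, 281.694135519492], [0.0, 483.56278321232713, 203.17291284324605], [0.0, 0.0, 1.0]] [[0.015, 0.987, -0.161, 247.758], [-1.0, 0.017, 0.017, 19.313], [0.019, 0.161, 0.987, 1534.809], [0.0, 0.0, 0.0, 1.0]] ['image', 'mtx', 'T']
pegbox [([261.0, 186.0], 0.95), ([372.0, 309.0], 0.69), ([169.0, 299.0], 0.68)]
front_top [([250.0, 196.0], 0.82), ([361.0, 297.0], 0.56), ([176.0, 289.0], 0.49), ([272.0, 107.0], 0.3)]
left_top [([238
[... 502 characters left out ...]
0, 1.0]] [[0.982, 0.137, -0.133, 345.514], [-0.19, 0.757, -0.626, -746.858], [0.014, 0.639, 0.769, 1016.912], [0.0, 0.0, 0.0, 1.0]] ['image', 'mtx', 'T']
pegbox [([300.0, 202.0], 0.74), ([180.0, 165.0], 0.72), ([181.0, 338.0], 0.59)]
front_top [([185.0, 318.0], 0.83), ([278.0, 197.0], 0.68), ([191.0, 160.0], 0.45)]
left_top [([305.0, 176.0], 0.6), ([169.0, 165.0], 0.6), ([200.0, 341.0], 0.46)]
back_top [([171.0, 346.0], 0.76), ([314.0, 196.0], 0.51), ([288.0, 213.0], 0.5), ([166.0, 156.0], 0.47)]
right_top [([157.0, 325.0], 0.66), ([292.0, 214.0], 0.63)]
spray [([334.0, 330.0], 0.61), ([305.0, 177.0], 0.52)]
dish [([285.0, 146.0], 0.83), ([303.0, 177.0], 0.7)]
hanger [([404.0, 213.0], 0.88)]
```

View pics/top0.png

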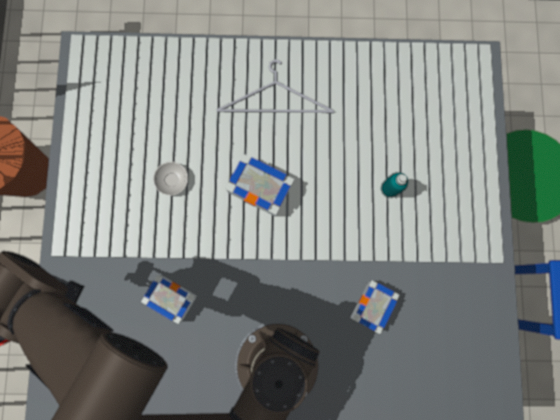

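View pics/side0.png

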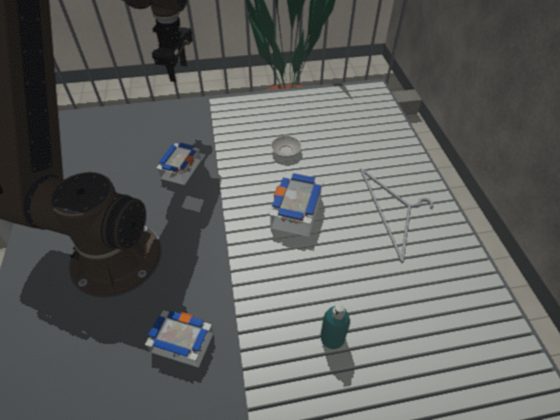

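The top view shows the large box at (261,186), with its orange latch at (252,199). The smaller look-alikes are at (169,299) and (372,309), the dish at (172,179), the spray at (395,184) and the hanger at (276,95). I'll fit the box pose next.

```bash
cat > h.py <<'E'
import cv2,numpy as np
from scipy.optimize import minimize
from scipy.spatial.transform import Rotation as R
BARS={"front":(-50,0,12,60),"left":(0,75,36,12),"back":(50,0,12,60),"right":(0,-75,36,12)}
def proj(P,K,T):
    c=(np.asarray(P,float)-T[:3,3])@T[:3,:3]; c=c*[1,-1,-1]; p=c@K.T; return p[:,:2]/p[:,2:]
def toolT(s):
    T=np.eye(4);T[:3,:3]=R.from_euler("xyz",s["tcp_rot"]).as_matrix();T[:3,3]=s["eef_pos"];return T
def ray(px,K,T,z):
    d=np.linalg.inv(K)@[px[0],px[1],1];d=T[:3,:3]@(d*[1,-1,-1]);o=T[:3,3];return o+d*(z-o[2])/d[2]
def w(pose,p):
    c,s=np.cos(pose[2]),np.sin(pose[2]);p=np.asarray(p,float);q=p.copy()
    q[:,0]=pose[0]+c*p[:,0]-s*p[:,1];q[:,1]=pose[1]+s*p[:,0]+c*p[:,1];return q
def polys(pose,K,T,z=95):
    out=[]
    for x,y,a,b in BARS.values():
        P=[[x+i*a,y+j*b,zz] for zz in (z,z-8) for i,j in((-1,-1),(1,-1),(1,1),(-1,1))]
        out.append(cv2.convexHull(proj(w(pose,P),K,T).astype(np.float32)))
    return out
def mask(im):
    h=cv2.cvtColor(im,cv2.COLOR_RGB2HSV);H,S,V=[h[...,i] for i in range(3)]
    return (((H>100)&(H<130)&(S>130)&(V>50))|((H<18)&(S>170)&(V>90))).astype(np.uint8)
def fit(views,p0,z=95):
    def cost(p):
        t=0
        for m,K,T in views:
            k=4;M=np.zeros((m.shape[0]*k,m.shape[1]*k),np.uint8)
            for q in polys(p,K,T,z): cv2.fillPoly(M,[np.round((q+.5)*k*16-8).astype(np.int32)],1,shift=4)
            a=cv2.resize(M.astype(np.float32),m.shape[::-1],interpolation=cv2.INTER_AREA)
            ring=cv2.dilate((a>0).astype(np.uint8),np.ones((15,15)))*m
            t+=np.abs(a-ring).sum()/a.sum()
        return t
    best=None
    for dy in (-.2,0,.2):
        s=np.array(p0)+[0,0,dy]
        r=minimize(cost,s,method="Nelder-Mead",options=dict(initial_simplex=np.array([s,s+[15,0,0],s+[0,15,0],s+[0,0,.15]]),xatol=.05,fatol=1e-4))
        if best is None or r.fun<best.fun: best=r
    return best
E
cat > f.py <<'E'
from h import *
from cell import env
V=[]
for c,xy,ori in (("top",(261,186),(252,199)),("side",(300,197),(282,192))):
    r=env.read_camera(c);K,T=r["mtx"],r["T"]
    a,b=ray(xy,K,T,95),ray(ori,K,T,95);print(c,a,b)
    p0=[a[0],a[1],np.arctan2(*(a-b)[[1,0]])]
    v=(mask(r["image"]),K,T);f=fit([v],p0);print(c,f.x,f.fun);V.append(v)
    if c=="top": p=f.x
    im=r["image"][...,::-1].copy()
    im=cv2.resize(im,None,fx=1,fy=1)
f=fit(V,p);print("both",f.x,f.fun)
r=env.read_camera("top")
for n,px,z in(("dish",(172,179),14),("spray",(389,188),80),("hang",(219,110),4),("hang",(334,110),4)):print(n,ray(px,r["mtx"],r["T"],z))
print(env.read_camera("wrist")["mount"].round(2).tolist(),env.read_camera("wrist")["mtx"].tolist())
E
python3 f.py
```

```text
top [534.30105465  58.23446964  95.        ] [493.83054418  84.51815314  95.        ]
top [ 5.43256277e+02  6.37450747e+01 -4.39841467e-01] 0.2723618149757385
side [552.12193066  48.36225704  95.        ] [503.15084127  77.58954918  95.        ]
side [ 5.44619088e+02  6.34675519e+01 -4.38605227e-01] 0.3396264314651489
both [ 5.44336201e+02  6.38604114e+01 -4.53453216e-01] 0.6213050484657288
dish [568.00170819 345.37033752  14.        ]
spray [ 538.25576476 -335.14454866   80.        ]
hang [805.6324653 204.7864551   4.       ]
hang [ 813.87614634 -175.91253528    4.        ]
[[1.0, -0.0, -0.0, -0.35], [-0.0, -0.97, -0.24, -65.77], [-0.0, 0.24, -0.97, -182.4], [0.0, 0.0, 0.0, 1.0]] [[304.7033683467285, 0.0, 278.54277879898564], [0.0, 304.7033683467285, 206.7021877891001], [0.0, 0.0, 1.0]]
```

Top and side fits agree to about 1.5 mm: box at (544,64), yaw ≈ -0.445. The tool yaw of 1.19 already lines up with the box to within 0.06 rad, so I'll close the fingers and move over at height.

Call:
send_rows(
  grip=1,
  moves=[
    [[-0.03,0.04,0,0,0,0],[-0.09,0.11,0,0,0,0],[-0.16,0.19,0,0,0,0],[-0.23,0.28,0,0,0,0],[-0.3,0.36,0,0,0,0],[-0.37,0.44,0,0,0,0],[-0.44,0.53,0,0,0,0],[-0.5,0.6,0,0,0,0],[-0.55,0.66,0,0,0,0],[-0.58,0.7,0,0,0,0],[-0.6,0.72,0,0,0,0],[-0.6,0.72,0,0,0,0]],
  ],
)

```text
t: 2.15
eef_pos: [366.4, 331.4, 201.7]
tcp_rot: [3.141, -0.0, 1.188]
ft_force: [-0.0, 0.3, -0.2]
opening: 0.213
```

Call:
send_rows(
  grip=1,
  moves=[
    [[-0.03,0.04,0,0,0,0],[-0.09,0.11,0,0,0,0],[-0.16,0.19,0,0,0,0],[-0.23,0.28,0,0,0,0],[-0.3,0.36,0,0,0,0],[-0.37,0.44,0,0,0,0],[-0.44,0.53,0,0,0,0],[-0.5,0.6,0,0,0,0],[-0.55,0.66,0,0,0,0],[-0.58,0.7,0,0,0,0],[-0.6,0.72,0,0,0,0],[-0.6,0.72,0,0,0,0]],
  ],
)

```text
t: 3.15
eef_pos: [499.9, 85.0, 201.4]
tcp_rot: [-3.142, -0.0, 1.189]
ft_force: [1.2, 0.7, 0.5]
opening: 0.006
```

```bash
cat > g.py <<'E'
import sys
from h import *
from cell import env
s=env.state();r=env.read_camera("wrist");K=r["mtx"];T=toolT(s)@r["mount"]
m=mask(r["image"]);f=fit([(m,K,T)],[544.3,63.8,-.445]);print(s["t"],s["eef_pos"],s["tcp_rot"],s["ft_force"],s["opening"]);print(f.x,f.fun)
im=r["image"][...,::-1].copy()
for q in polys(f.x,K,T): cv2.polylines(im,[np.round(q).astype(int)],True,(0,255,0),1)
cv2.imwrite("pics/%s.png"%sys.argv[1],im)
p=np.array(f.x);Rt=T0=toolT(s)[:3,:3]
for n,b in BARS.items():
    c=w(p,[[b[0],b[1],96]])[0];d=np.append(c[:2],0)-s["eef_pos"]*[1,1,0]
    print(n,c.round(1),"tool shift mm",(Rt.T@d).round(1))
E
python3 g.py w1
```

```text
3.15 [499.8754118   85.02249136 201.35906113] [-3.14152324e+00 -2.35990863e-05  1.18912519e+00] [1.2035614  0.72723727 0.48957113] 0.005527360278244506
[ 5.44467850e+02  6.42083289e+01 -4.51832185e-01] 0.5942942500114441
front [499.5  86.   96. ] tool shift mm [ 0.8 -0.7  0. ]
left [577.2 131.7  96. ] tool shift mm [72.1 54.4 -0. ]
back [589.5  42.4  96. ] tool shift mm [-6.2 99.  -0. ]
right [511.7  -3.3  96. ] tool shift mm [-77.5  43.9  -0. ]
```

View pics/w1.png

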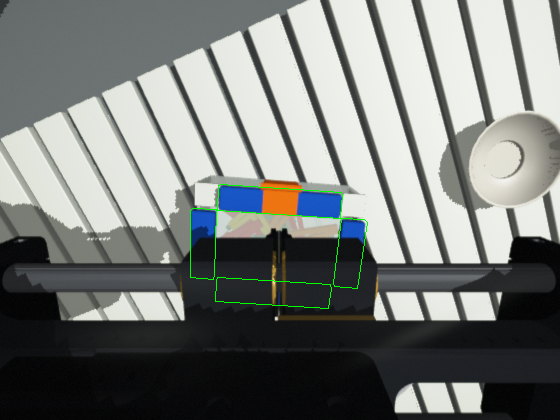

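The wrist view confirms the fit: orange stripe at (280,198), and the outline matches the bars. The TCP is over the front section to within about 1 mm. Pressing down now.

Call:
send_rows(
  moves=[
    [[0,0,0.05,0,0,0],[0,0,0.12,0,0,0],[0,0,0.2,0,0,0],[0,0,0.27,0,0,0],[0,0,0.31,0,0,0],[0,0,0.32,0,0,0],[0,0,0.328,0,0,0],[0,0,0.335,0,0,0],[0,0,0.34,0,0,0],[0,0,0.345,0,0,0],[0,0,0.35,0,0,0],[0,0,0.35,0,0,0]],
  ],
)

```text
t: 4.2
eef_pos: [499.6, 85.5, 96.7]
tcp_rot: [3.141, -0.0, 1.19]
ft_force: [-0.4, -0.3, 0.2]
opening: 0.002
```

Call:
send_rows(
  moves=[
    [[0,0,0.003,0,0,0],[0,0,0.005,0,0,0],[0,0,0.007,0,0,0],[0,0,0.008,0,0,0]],
  ],
)

```text
t: 4.53
eef_pos: [499.6, 85.5, 94.1]
tcp_rot: [3.142, -0.0, 1.19]
ft_force: [0.3, -0.5, 0.4]
opening: 0.005
```

```bash
python3 g.py w2; python3 - <<'E'
from cell import env
import cv2
im=env.read_camera("side")["image"][...,::-1][140:260,220:380];cv2.imwrite("pics/s2.png",cv2.resize(im,None,fx=5,fy=5,interpolation=cv2.INTER_CUBIC))
E
```

```text
4.5333 [499.55624035  85.45667189  94.09781063] [ 3.14156848e+00 -1.09152331e-04  1.18989663e+00] [ 0.30361806 -0.54308664  0.41273633] 0.005169962601465815
[ 5.36339628e+02  6.86233485e+01 -4.24102532e-01] 0.7105976939201355
front [490.8  89.2  96. ] tool shift mm [ 0.2 -9.5 -0. ]
left [567.2 137.   96. ] tool shift mm [73.  43.6  0. ]
back [581.9  48.   96. ] tool shift mm [-4.1 90.4  0. ]
right [5.055e+02 3.000e-01 9.600e+01] tool shift mm [-76.9  37.2  -0. ]
```

View pics/w2.png

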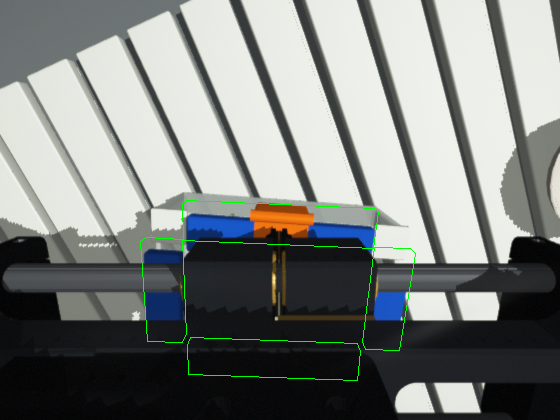

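View pics/s2.png

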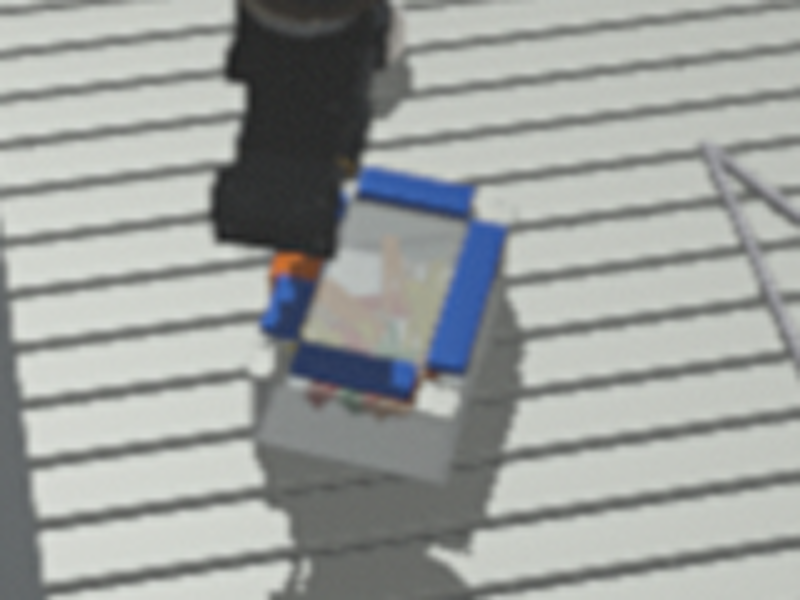

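The lateral position is right: the tip projects to (279,234), inside the front bar, which covers rows ~220–256. There is still no contact force, though, so I'll creep down in small steps and watch the force.

Call:
send_rows(
  moves=[
    [[0,0,0.003,0,0,0],[0,0,0.005,0,0,0],[0,0,0.005,0,0,0]],
  ],
)

```text
t: 4.88
eef_pos: [499.5, 85.5, 92.5]
tcp_rot: [-3.141, -0.0, 1.19]
ft_force: [-0.1, -0.6, -0.5]
opening: 0.003
```

Call:
send_rows(
  moves=[
    [[0,0,0.003,0,0,0],[0,0,0.005,0,0,0],[0,0,0.005,0,0,0]],
  ],
)

```text
t: 5.13
eef_pos: [499.5, 85.5, 91.0]
tcp_rot: [-3.141, -0.0, 1.19]
ft_force: [0.9, 0.4, -0.3]
opening: 0.003
```

```bash
python3 - <<'E'
from h import *
from cell import env
V=[]
for c in("top","side"):
    r=env.read_camera(c);V.append((mask(cv2.imread(f"pics/{c}0.png")[...,::-1].copy()),r["mtx"],r["T"]))
for z in range(45,116,10):
    print(z,[(np.round(f.x,3).tolist(),round(f.fun,3)) for f in [fit([v],[544,64,-.445],z) for v in V]+[fit(V,[544,64,-.445],z)]])
s=env.state();r=env.read_camera("wrist");im=r["image"][...,::-1].copy()
T=toolT(s)@r["mount"]
for dz in (8,): print(proj([(toolT(s)@[0,0,dz,1])[:3]],r["mtx"],T))
cv2.imwrite("pics/w3.png",cv2.resize(im[180:300,200:360],None,fx=5,fy=5,interpolation=cv2.INTER_CUBIC))
E
```

```text
45 [([554.413, 64.406, -0.458], np.float64(0.287)), ([556.241, 104.027, -0.46], np.float64(0.319)), ([552.24, 65.814, -0.452], np.float64(1.619))]
55 [([552.609, 64.045, -0.454], np.float64(0.275)), ([553.654, 95.887, -0.459], np.float64(0.319)), ([551.065, 68.433, -0.456], np.float64(1.489))]
65 [([550.021, 64.323, -0.457], np.float64(0.269)), ([551.669, 86.781, -0.444], np.float64(0.318)), ([548.983, 71.09, -0.438], np.float64(1.182))]
75 [([547.744, 64.508, -0.455], np.float64(0.269)), ([548.361, 78.469, -0.453], np.float64(0.325)), ([548.481, 69.944, -0.453], np.float64(0.85))]
85 [([545.384, 64.486, -0.452], np.float64(0.268)), ([546.793, 70.422, -0.439], np.float64(0.33)), ([545.929, 65.781, -0.451], np.float64(0.633))]
95 [([543.207, 63.448, -0.457], np.float64(0.274)), ([545.331, 64.194, -0.441], np.float64(0.337)), ([544.404, 63.461, -0.457], np.float64(0.615))]
105 [([542.277, 64.156, -0.458], np.float64(0.276)), ([542.488, 53.814, -0.425], np.float64(0.347)), ([542.672, 59.313, -0.447], np.float64(0.73))]
115 [([539.033, 63.975, -0.454], np.float64(0.279)), ([540.555, 45.515, -0.427], np.float64(0.36)), ([540.955, 57.072, -0.449], np.float64(1.033))]
[[278.93546077 235.78083882]]
```

View pics/w3.png

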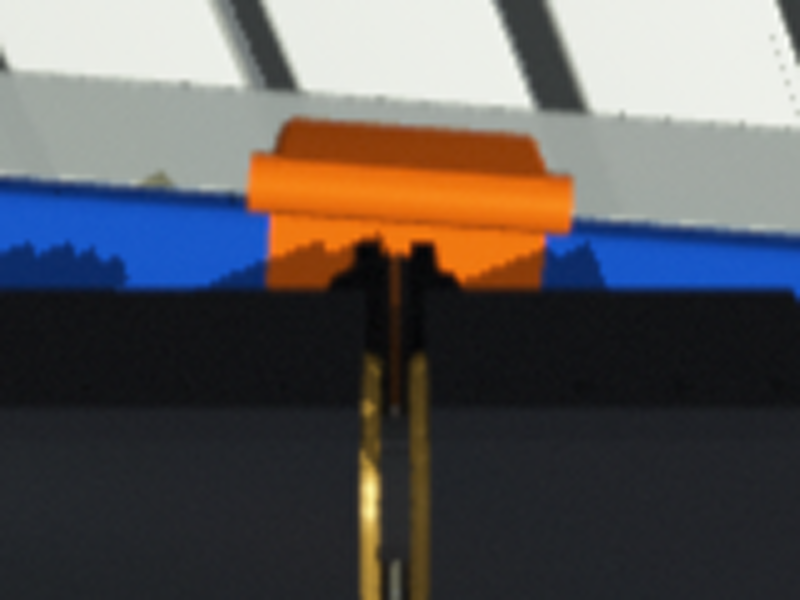

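```bash
python3 - <<'E'
from h import *
from cell import env
s=env.state();r=env.read_camera("wrist");K=r["mtx"];T=toolT(s)@r["mount"];m=mask(r["image"])
print(s["tau"].round(2))
for v in range(210,242,3):
    c=np.flatnonzero(m[v]); 
    if len(c): print(v,[ (int(g[0]),int(g[-1])) for g in np.split(c,np.flatnonzero(np.diff(c)>1)+1) if len(g)>4])
for z in (82,88,95):
    p=polys([544.4,64,-.452],K,T,z); print(z,[np.round(q[:,0]).astype(int).tolist() for q in p[:2]])
E
```

```text
[ -0.   -51.86 -17.34   0.     0.09   0.  ]
210 [(255, 306)]
213 [(250, 308)]
216 [(189, 208), (250, 313)]
219 [(186, 246), (250, 313)]
222 [(185, 248), (254, 313)]
225 [(185, 313), (315, 332)]
228 [(185, 252), (254, 271), (276, 308), (310, 370)]
231 [(185, 252), (254, 270), (287, 307), (309, 375)]
234 [(185, 252), (254, 267), (288, 307), (309, 375)]
237 [(185, 252), (255, 263), (294, 301), (309, 375)]
240 [(185, 197), (359, 374)]
82 [[[372, 224], [367, 258], [188, 246], [188, 211], [192, 208], [368, 220]], [[406, 263], [389, 354], [357, 352], [354, 345], [367, 256], [401, 258]]]
88 [[[375, 226], [369, 261], [186, 249], [186, 213], [189, 210], [371, 223]], [[410, 267], [392, 360], [359, 358], [356, 350], [370, 260], [405, 262]]]
95 [[[378, 230], [373, 266], [182, 253], [182, 216], [186, 213], [374, 226]], [[414, 272], [396, 367], [361, 365], [359, 357], [373, 264], [409, 266]]]
```

Call:
send_rows(
  moves=[
    [[0,0,0.003,0,0,0],[0,0,0.005,0,0,0],[0,0,0.005,0,0,0]],
  ],
)

```text
t: 5.58
eef_pos: [499.5, 85.5, 89.5]
tcp_rot: [-3.141, -0.0, 1.19]
ft_force: [-0.6, -0.6, -0.0]
opening: 0.007
```

Bar-edge geometry now puts the front bar's top at about z = 88–89. The readings came at rest, so I'll press further and read the force while moving.

Call:
send_rows(
  moves=[
    [[0,0,0.003,0,0,0],[0,0,0.006,0,0,0]],
  ],
)

```text
t: 5.75
eef_pos: [499.6, 85.5, 87.8]
tcp_rot: [3.141, -0.0, 1.19]
ft_force: [-0.7, 0.8, -0.1]
opening: 0.007
```

Call:
send_rows(
  moves=[
    [[0,0,0.003,0,0,0],[0,0,0.006,0,0,0]],
  ],
)

```text
t: 5.92
eef_pos: [499.5, 85.5, 85.9]
tcp_rot: [-3.142, -0.0, 1.19]
ft_force: [-0.5, 1.1, 0.3]
opening: 0.006
```

```bash
cat > b.py <<'E'
from h import *
from cell import env
import sys
s=env.state();r=env.read_camera("wrist");K=r["mtx"];T=toolT(s)@r["mount"];m=mask(r["image"])
print(s["t"],s["eef_pos"].round(1),s["ft_force"].round(1))
for v in (225,228,231,234,237,240):
    c=np.flatnonzero(m[v]); print(v,c[0],c[-1])
for z in (82,88,95):
    q=polys([544.4,64,-.452],K,T,z)[0]; print(z,q[:,0].round(1).tolist()[:4])
E
python3 b.py
```

```text
5.9167 [499.5  85.5  85.9] [-0.5  1.1  0.3]
225 183 314
228 183 341
231 183 374
234 183 377
237 183 378
240 183 377
82 [[374.3999938964844, 226.10000610351562], [369.1000061035156, 260.8999938964844], [186.10000610351562, 248.6999969482422], [186.10000610351562, 213.10000610351562]]
88 [[377.29998779296875, 229.0], [371.79998779296875, 264.79998779296875], [183.3000030517578, 252.1999969482422], [183.1999969482422, 215.6999969482422]]
95 [[381.0, 232.5], [375.20001220703125, 269.5], [179.8000030517578, 256.6000061035156], [179.60000610351562, 218.8000030517578]]
```

```bash
python3 - <<'E'
from cell import env
import cv2,numpy as np
a=env.read_camera("wrist")["image"][...,::-1][180:280,230:330]
b=env.read_camera("side")["image"][...,::-1][150:250,240:340]
c=[cv2.resize(x,(400,400),interpolation=cv2.INTER_CUBIC) for x in (a,b)]
cv2.imwrite("pics/c4.png",np.hstack(c))
E
```

```text
(no output)
```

View pics/c4.png

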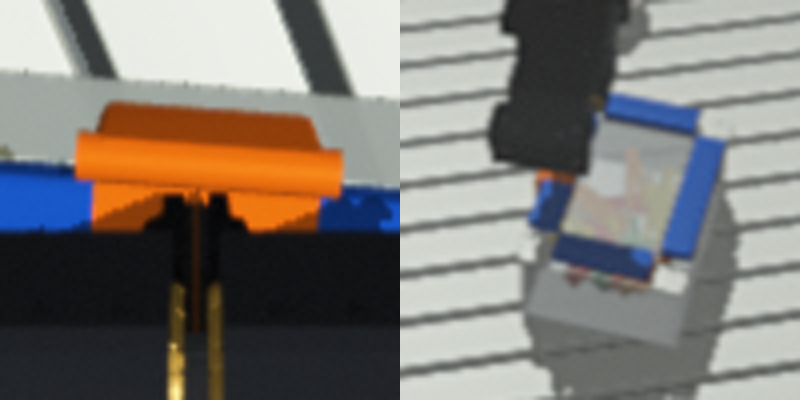

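The bar image stays at the same height while the tool descends, and no force shows. So there is no contact yet, and the shut fingertips seem to sit higher than nominal. I'll keep descending in small steps until I feel it.

Call:
send_rows(
  moves=[
    [[0,0,0.004,0,0,0],[0,0,0.008,0,0,0]],
  ],
)

```text
t: 6.23
eef_pos: [499.6, 85.5, 83.6]
tcp_rot: [3.141, -0.0, 1.19]
ft_force: [0.9, 0.2, -0.9]
opening: 0.002
```

Call:
send_rows(
  moves=[
    [[0,0,0.004,0,0,0],[0,0,0.008,0,0,0]],
  ],
)

```text
t: 6.4
eef_pos: [499.6, 85.5, 81.1]
tcp_rot: [3.142, -0.0, 1.19]
ft_force: [-0.9, 0.9, 8.0]
opening: 0.005
```

```bash
python3 b.py
```

```text
6.4 [499.6  85.5  81.1] [-0.9  0.9  8. ]
225 180 315
228 180 315
231 180 353
234 181 378
237 181 380
240 181 380
82 [[376.70001220703125, 228.39999389648438], [371.20001220703125, 264.0], [183.8000030517578, 251.5], [183.8000030517578, 215.10000610351562]]
88 [[379.79998779296875, 231.39999389648438], [374.1000061035156, 268.0], [180.89999389648438, 255.1999969482422], [180.6999969482422, 217.8000030517578]]
95 [[383.70001220703125, 235.10000610351562], [377.6000061035156, 273.0], [177.1999969482422, 259.79998779296875], [177.0, 221.10000610351562]]
```

Contact: 8 N at TCP z ≈ 81–82. I'll press on until the force rises past the catch at the hard stop.

Call:
send_rows(
  moves=[
    [[0,0,0.005,0,0,0],[0,0,0.01,0,0,0],[0,0,0.014,0,0,0]],
  ],
)

```text
t: 6.7
eef_pos: [499.6, 85.5, 77.4]
tcp_rot: [3.141, -0.0, 1.19]
ft_force: [-2.6, -0.1, 7.5]
opening: 0.005
```

Call:
send_rows(
  moves=[
    [[0,0,0.003,0,0,0],[0,0,0.006,0,0,0]],
  ],
)

```text
t: 6.87
eef_pos: [499.6, 85.5, 75.6]
tcp_rot: [3.141, -0.0, 1.19]
ft_force: [-1.7, 0.2, 7.1]
opening: 0.006
```

Call:
send_rows(
  moves=[
    [[0,0,0.003,0,0,0],[0,0,0.005,0,0,0]],
  ],
)

```text
t: 7.03
eef_pos: [499.6, 85.5, 75.0]
tcp_rot: [3.141, -0.0, 1.19]
ft_force: [-8.2, -0.1, 29.8]
opening: 0.005
```

Call:
send_rows(
  moves=[
    [[0,0,0.002,0,0,0],[0,0,0.004,0,0,0]],
  ],
)

```text
t: 7.2
eef_pos: [499.7, 85.5, 74.8]
tcp_rot: [3.14, -0.001, 1.19]
ft_force: [-12.2, -0.4, 44.7]
opening: 0.006
```

That is a clear hard stop at TCP z ≈ 75 (45 N). I'll lift off and check.

Call:
send_rows(
  moves=[
    [[0,0,-0.02,0,0,0],[0,0,-0.05,0,0,0],[0,0,-0.1,0,0,0],[0,0,-0.15,0,0,0],[0,0,-0.18,0,0,0],[0,0,-0.2,0,0,0],[0,0,-0.2,0,0,0]],
  ],
)

```text
t: 7.78
eef_pos: [500.0, 85.5, 133.5]
tcp_rot: [3.14, -0.001, 1.19]
ft_force: [0.2, 0.4, -0.5]
opening: 0.004
```

```bash
python3 b.py; python3 - <<'E'
from h import *
from cell import env
s=env.state();K=T=None
r=env.read_camera("side");K,T=r["mtx"],r["T"];m=mask(r["image"])
a=r["image"][...,::-1][150:250,240:340];b=env.read_camera("wrist")["image"][...,::-1]
cv2.imwrite("pics/c5.png",np.hstack([cv2.resize(b,(480,360)),cv2.resize(a,(320,360),interpolation=cv2.INTER_CUBIC)]))
E
```

```text
7.7833 [500.   85.5 133.5] [ 0.2  0.4 -0.5]
225 204 354
228 205 354
231 169 353
234 166 353
237 166 353
240 166 196
82 [[355.70001220703125, 207.6999969482422], [351.79998779296875, 236.39999389648438], [203.1999969482422, 226.3000030517578], [203.60000610351562, 197.10000610351562]]
88 [[357.6000061035156, 209.5], [353.6000061035156, 238.89999389648438], [201.39999389648438, 228.60000610351562], [201.6999969482422, 198.6999969482422]]
95 [[360.0, 211.8000030517578], [355.79998779296875, 242.0], [199.10000610351562, 231.39999389648438], [199.39999389648438, 200.6999969482422]]
```

View pics/c5.png

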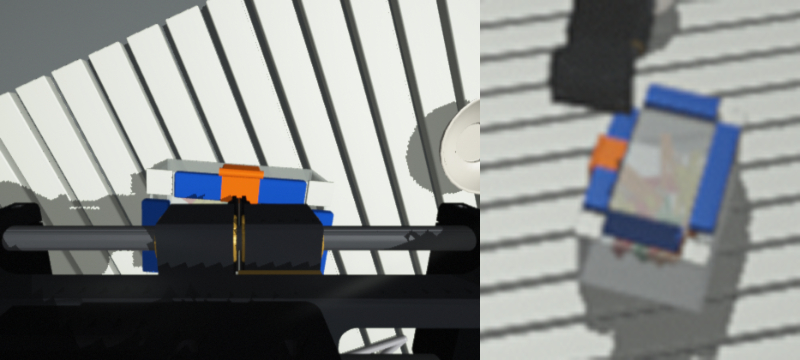

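Front is shut: the latch bar now sits flush in the rim, about 7 mm lower than before, at (238,185) in the wrist view. The box hasn't moved. Next, left: travel, then press in the same way to the TCP stop of about 75.

Call:
send_rows(
  moves=[
    [[0.04,0.03,0,0,0,0],[0.11,0.08,0,0,0,0],[0.18,0.14,0,0,0,0],[0.225,0.17,0,0,0,0],[0.239,0.183,0,0,0,0],[0.239,0.183,0.03,0,0,0],[0.239,0.183,0.08,0,0,0],[0.239,0.183,0.12,0,0,0],[0.239,0.183,0.145,0,0,0],[0.239,0.183,0.155,0,0,0],[0.239,0.183,0.162,0,0,0],[0.239,0.183,0.169,0,0,0]],
  ],
)

```text
t: 8.93
eef_pos: [577.0, 131.5, 81.9]
tcp_rot: [3.141, -0.0, 1.19]
ft_force: [-0.5, -0.4, 0.3]
opening: 0.003
```

Call:
send_rows(
  moves=[
    [[0,0,0.005,0,0,0],[0,0,0.01,0,0,0],[0,0,0.014,0,0,0],[0,0,0.018,0,0,0]],
  ],
)

```text
t: 9.27
eef_pos: [577.2, 131.5, 77.5]
tcp_rot: [3.141, -0.0, 1.19]
ft_force: [-3.2, -1.5, 6.9]
opening: 0.004
```

Call:
send_rows(
  moves=[
    [[0,0,0.004,0,0,0],[0,0,0.008,0,0,0],[0,0,0.011,0,0,0],[0,0,0.011,0,0,0]],
  ],
)

```text
t: 9.6
eef_pos: [577.3, 131.5, 75.1]
tcp_rot: [3.14, -0.001, 1.19]
ft_force: [-5.4, -1.3, 17.1]
opening: 0.005
```

Call:
send_rows(
  moves=[
    [[0,0,0.003,0,0,0],[0,0,0.004,0,0,0],[0,0,0.004,0,0,0]],
  ],
)

```text
t: 9.85
eef_pos: [577.3, 131.5, 75.0]
tcp_rot: [3.14, -0.001, 1.19]
ft_force: [-9.3, -2.4, 28.8]
opening: 0.0
```

Call:
send_rows(
  moves=[
    [[0,0,-0.02,0,0,0],[0,0,-0.05,0,0,0],[0,0,-0.1,0,0,0],[0,0,-0.15,0,0,0],[0,0,-0.18,0,0,0],[0,0,-0.2,0,0,0],[0,0,-0.2,0,0,0]],
  ],
)

```text
t: 10.43
eef_pos: [577.6, 131.7, 133.2]
tcp_rot: [3.14, -0.001, 1.19]
ft_force: [-0.0, -0.4, -0.1]
opening: 0.007
```

Left is shut: hard stop at z = 75.0, 29 N. Next, back.

Call:
send_rows(
  moves=[
    [[-0.04,0.03,0,0,0,0],[-0.12,0.07,0,0,0,0],[-0.2,0.11,0,0,0,0],[-0.25,0.14,0,0,0,0],[-0.262,0.147,0,0,0,0],[-0.262,0.147,0.03,0,0,0],[-0.262,0.147,0.08,0,0,0],[-0.262,0.147,0.12,0,0,0],[-0.262,0.147,0.145,0,0,0],[-0.262,0.147,0.155,0,0,0],[-0.262,0.147,0.161,0,0,0],[-0.262,0.147,0.167,0,0,0]],
  ],
)

```text
t: 11.43
eef_pos: [589.0, 42.8, 81.8]
tcp_rot: [3.141, -0.0, 1.191]
ft_force: [-0.1, -0.4, -0.4]
opening: 0.005
```

Call:
send_rows(
  moves=[
    [[0,0,0.005,0,0,0],[0,0,0.01,0,0,0],[0,0,0.014,0,0,0],[0,0,0.018,0,0,0]],
  ],
)

```text
t: 11.77
eef_pos: [589.1, 42.7, 77.5]
tcp_rot: [3.141, -0.001, 1.19]
ft_force: [-2.0, 1.9, 7.7]
opening: 0.004
```

Call:
send_rows(
  moves=[
    [[0,0,0.004,0,0,0],[0,0,0.008,0,0,0],[0,0,0.012,0,0,0],[0,0,0.014,0,0,0],[0,0,0.014,0,0,0]],
  ],
)

```text
t: 12.18
eef_pos: [589.2, 42.7, 75.0]
tcp_rot: [3.14, -0.001, 1.19]
ft_force: [-8.6, 1.5, 23.8]
opening: 0.008
```

Call:
send_rows(
  moves=[
    [[0,0,-0.02,0,0,0],[0,0,-0.05,0,0,0],[0,0,-0.1,0,0,0],[0,0,-0.15,0,0,0],[0,0,-0.18,0,0,0],[0,0,-0.2,0,0,0],[0,0,-0.2,0,0,0]],
  ],
)

```text
t: 12.77
eef_pos: [589.4, 42.3, 133.5]
tcp_rot: [3.14, -0.001, 1.19]
ft_force: [0.4, -0.6, -0.7]
opening: 0.003
```

Call:
send_rows(
  moves=[
    [[-0.04,-0.03,0,0,0,0],[-0.11,-0.08,0,0,0,0],[-0.18,-0.14,0,0,0,0],[-0.225,-0.17,0,0,0,0],[-0.238,-0.184,0,0,0,0],[-0.238,-0.184,0.03,0,0,0],[-0.238,-0.184,0.08,0,0,0],[-0.238,-0.184,0.12,0,0,0],[-0.238,-0.184,0.145,0,0,0],[-0.238,-0.184,0.155,0,0,0],[-0.238,-0.184,0.161,0,0,0],[-0.238,-0.184,0.167,0,0,0]],
  ],
)

```text
t: 13.77
eef_pos: [511.5, -3.2, 82.2]
tcp_rot: [3.142, -0.0, 1.19]
ft_force: [-1.5, 0.6, 7.8]
opening: 0.003
```

Call:
send_rows(
  moves=[
    [[0,0,0.005,0,0,0],[0,0,0.01,0,0,0],[0,0,0.014,0,0,0],[0,0,0.018,0,0,0]],
  ],
)

```text
t: 14.1
eef_pos: [511.5, -3.2, 77.6]
tcp_rot: [3.14, -0.001, 1.19]
ft_force: [-2.2, 2.0, 7.1]
opening: 0.005
```

Call:
send_rows(
  moves=[
    [[0,0,0.004,0,0,0],[0,0,0.008,0,0,0],[0,0,0.012,0,0,0],[0,0,0.014,0,0,0],[0,0,0.014,0,0,0]],
  ],
)

```text
t: 14.52
eef_pos: [511.6, -3.2, 74.9]
tcp_rot: [3.139, -0.001, 1.19]
ft_force: [-9.0, 2.0, 28.9]
opening: 0.005
```

All four reached the same stop at z ≈ 75. I'll lift away to the start side, clear of the box, and check.

Call:
send_rows(
  moves=[
    [[0,0,-0.02,0,0,0],[0,0,-0.06,0,0,0],[0,0,-0.13,0,0,0],[0,0,-0.2,0,0,0],[0,0,-0.28,0,0,0],[0,0,-0.35,0,0,0],[0,0,-0.4,0,0,0],[0,0,-0.43,0,0,0],[0,0,-0.45,0,0,0]],
  ],
)

```text
t: 15.27
eef_pos: [511.5, -3.4, 208.8]
tcp_rot: [3.14, -0.001, 1.19]
ft_force: [0.5, 0.8, 0.1]
opening: 0.003
```

Call:
send_rows(
  moves=[
    [[0.03,-0.04,0,0,0,0],[0.1,-0.1,0,0,0,0],[0.17,-0.13,0,0,0,0],[0.25,-0.16,0,0,0,0],[0.33,-0.2,0,0,0,0],[0.41,-0.24,0,0,0,0],[0.5,-0.28,0,0,0,0],[0.6,-0.33,0,0,0,0],[0.7,-0.37,0,0,0,0],[0.77,-0.39,0,0,0,0],[0.8,-0.4,0,0,0,0],[0.8,-0.4,0,0,0,0]],
  ],
)

```text
t: 16.27
eef_pos: [488.0, 265.6, 206.5]
tcp_rot: [-3.14, 0.001, 1.192]
ft_force: [-0.4, -1.0, 0.5]
opening: 0.003
```

```bash
python3 - <<'E'
from h import *
from cell import env
V=[];C=[]
for c,sl in (("top",np.s_[130:250,200:320]),("side",np.s_[150:250,240:340])):
    r=env.read_camera(c);V.append((mask(r["image"]),r["mtx"],r["T"]))
    for im in (cv2.imread(f"pics/{c}0.png"),r["image"][...,::-1]): C.append(cv2.resize(im[sl],(300,300),interpolation=cv2.INTER_CUBIC))
    for n in("dish","spray","hanger"):print(c,n,[(np.round(d["xy"]).tolist(),round(d["confidence"],2)) for d in env.look_for(c,n)][:2])
print([(fit([v],[544,64,-.45],88).x.round(3)) for v in V])
cv2.imwrite("pics/end.png",np.vstack([np.hstack(C[:2]),np.hstack(C[2:])]))
print(env.state()["t"],env.state()["ft_force"])
E
```

```text
top dish []
top spray [([396.0, 183.0], 0.74)]
top hanger [([273.0, 107.0], 0.76)]
side dish [([285.0, 145.0], 0.72)]
side spray [([336.0, 327.0], 0.79), ([294.0, 217.0], 0.42)]
side hanger [([400.0, 199.0], 0.94), ([311.0, 198.0], 0.53)]
[array([ 5.43541e+02,  6.46180e+01, -4.69000e-01]), array([ 5.45777e+02,  6.34470e+01, -4.40000e-01])]
16.6667 [-0.06047042  0.21932293 -0.08186601]
```

View pics/end.png

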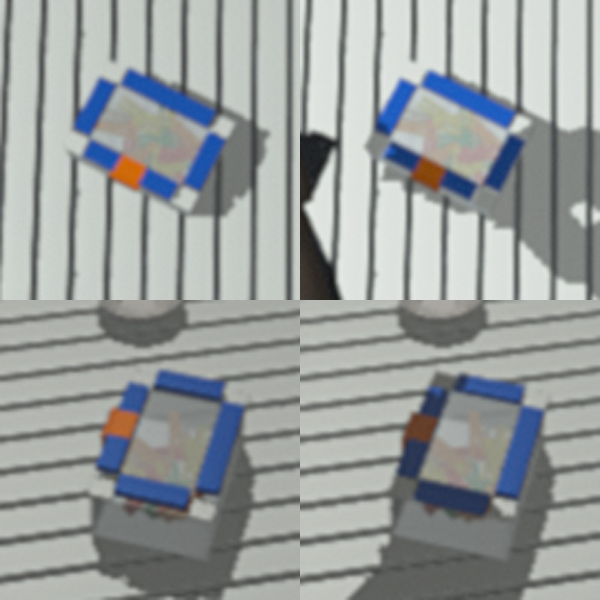

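The box is upright and unmoved, with its sections lower than before (same pose in the top and side crops). The other things are in place and the hand is clear. Handing in.

```bash
python3 -c "
from cell import env
print(env.job_done())"
```

```text
the job is handed in; nothing more can be done
None
```

I pressed the front (orange latch), left, back and right sections home in that order with closed fingertips. Each gave about 8 N on the way down, then ended at a hard stop of 24–45 N at the same TCP height of about 75 mm. I then moved the hand clear and handed in at about 16.7 s.

**Last checks:**
- **Box:** the top and side camera fits put it within about 1–2 mm of where it started, standing flat.
- **Spray bottle and hanger:** both show close to their first image positions. The side detector's hanger point moved about 14 px, but the top one stayed within about 4 px.
- **Dish:** it was found at the same place in the side view, but the top detector missed it, as the arm was partly in the way.
- **Force:** near zero, so the robot was touching nothing.

**What disagreed:** the fingertips touched about 20 mm lower in TCP reading than the stated geometry predicted. I did not find the cause, so I relied on the measured force and the repeated hard stop instead of the nominal height. The wrist-view heights also came out about 7 mm low, but they showed the front section dropping about 7 mm when pressed. I did not measure the other three that way.

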